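# Pull the orange-capped reference module out of its deep bay with the picker

### The job

Take the long picker from its rack and use it to lift the orange-capped reference module out of its deep bay in the instrument: feel for the slot in the module's cap with the picker's crossbar, drop through, turn it and lift. Set the module down upright inside the blue tray without dropping it, free the picker and hang it back in its fork rack. Do not press hard on the module, and leave the grey-capped module and the other things on the bench where they are.

Things in the scene. Friction and masses are not known exactly. Their poses are not given: they have to be found in the camera images.
- picker_handle (a point): Centre of the picker's blue handle, 20 x 20 mm square, 56 mm tall. Under the handle a square steel flange, 34 x 34 x 4 mm, whose underside is 32 mm below this point; then an 8 mm round rod, and at the bottom a steel crossbar, its underside 142 mm below this point. z points up the picker. 140 g. It starts hanging upright by its flange in the rack.
- picker_tip (a point): Centre of the underside of the picker's steel crossbar, which is 28 mm long (along the picker's own x, the axes being those of the picker), 6 mm wide and 6 mm thick.
- rack: Fixed grey fork rack. Origin on the bench under the middle of the fork. Two steel arms, tops 125 mm high, 18 mm gap for the rod, open to the rack's -x. Lips 6 mm above the arms keep the flange: across the front (inner face at x = -27 mm) and sides (y = +-25 mm); upright behind at x = 29 mm, as high as the arms.
- rack_seat (a point): Middle of the fork, at the arm tops, where the centre of the flange's underside rests; rack's axes. To take the picker out, raise it 10 mm or more (over the lip) and draw it 60 mm or more to the rack's -x; hang it back the opposite way.
- chassis: Fixed cream-coloured instrument, 300 (x) x 210 (y) x 140 mm tall, origin at the centre of its underside. Two bays open in its top, 52 x 52 mm and 128 mm deep (floor 12 mm above the bench), centred at x = -60 mm, y = +50 and -50 mm in its frame. One holds the orange module and the other the grey one, either way round.
- orange_module_centre (a point): Module to be fetched: aluminium can 46 x 46 mm, 51 mm tall, with an orange cap, 0.17 to 0.34 kg. Its centre, 25.5 mm above its foot; z up, x and y along its sides. It stands on the floor of its bay with up to 3 mm play all round. Under the cap is a clear space 38 x 38 mm, 14 mm deep, in which the crossbar can turn.
- orange_cap (a point): Centre of the orange cap's top, module's axes (they do not turn with the cap). Cap 43 x 30 mm, 5 mm thick, with a slot 36 x 15 mm right through its middle; it swivels stiffly. The slot's long side lies within 0.8 rad either way of the module's x axis, not reported: feel for it. The crossbar drops in within about 0.15 rad; turned 1.3 rad from the slot under the cap, it holds.
- grey_module_centre (a point): The same kind of module with a grey cap, in the other bay. Its centre. To be left alone.
- tray: Fixed shallow blue tray, 140 x 140 mm outside, rim 18 mm high, walls and floor 4 mm thick. Origin at the centre of its underside.
- multimeter: Orange hand-held multimeter, 85 x 175 x 36 mm, lying on the bench; origin at the centre of its underside. Bystander.
- screwdriver: Screwdriver lying on the bench. Bystander.
- cleaner: White bottle, 52 mm across, 130 mm tall; origin at the centre of its underside. Bystander.
- mug: White mug, 80 mm across, 90 mm tall; origin at the centre of its underside. Bystander.
- weight: Brass cylinder 40 mm across and 40 mm tall; origin at the centre of its underside. Bystander.
There are look-alikes about, which are no part of the job. What is shaped like the part that bears picker_handle but brown or green is not meant.

How it is judged:
By the outcome, as a careful person would: the job done as asked, in the order asked, and still so for the second after the job is handed in, with the robot touching nothing.
It also fails if it takes over 72 s, if anything falls off the work surface, if the arm or the gripper's body presses on something with over 40 N, if the wrist force passes 120 N, or if a joint passes its speed limit or range.

### The arm

A 6-joint arm with a two-finger parallel gripper is mounted at the origin on the work surface. World frame = base frame: x ahead of the robot, y to its left, z up, the work surface at z = 0. Lengths are in m, angles in rad, forces in N, time in s.
With the tool pointing down it reaches from about 0.375 to 0.925 m from the base axis. Payload 5.7 kg.
Tool frame: the origin (TCP) lies between the finger pads; the fingertips stand bot.tip_reach ahead of it and the grasp point (between the pads) lies 11 mm behind it (bot.tip_reach is the distance from the TCP to the fingertips, in m); z points along the fingers, y is the line along which they close (so a half turn about z gives the same grasp; the last joint's range is limited). The gripper opens to 85 mm and grips with 20 to 120 N. Pads are 22 mm wide; open, the fingers measure 114 mm over their backs; the gripper's body (76 mm by 85 mm) begins 54 mm behind the grasp point. The pads swing forward as they close: fully open they stand 13 mm farther back than shut.
Start: joints at [-0.115, 0.359, 1.51, -0, 1.272, -0.115], TCP at [0.6, -0, 0.239] pointing down, gripper open.
Joint ranges: [-2.97, 2.97], [-1.01, 2.36], [0.21, 2.38], [-0.96, 4.11], [0.2, 2.71], [-2.98, 2.98]. Speed limits (rad/s): [2.39, 2.39, 3.14, 3.14, 3.14, 3.14].

### API

Orientations are given as a unit quaternion [x, y, z, w].
In Python, from workcell import bot, cams gives the robot as it stands.
- The arm moves only by the tool carry_out, never from a script. Its argument "moves" is a list of rows, each an object with "xyz": the shift along the tool's x, y, z in units of 30 mm (1.0 is 30 mm), a list of three; "rotation": the turn, a rotation vector about the tool's x, y, z in units of 6 degrees (1.0 is 6 degrees), a list of three; "fingers": the opening, from -1 (shut) to 1 (fully open). In form: [{"xyz": [x, y, z], "rotation": [rx, ry, rz], "fingers": fingers}, ...]. A call has 1 to 8 rows; each row shifts and turns the commanded pose from where the row before left it, along the tool's axes as they then stand; what a row does not reach is not made up. A row lasts 1/8 s, in which the tool goes at most 62.5 mm and 10.7 degrees, less where a joint would pass 70% of its speed; a pose out of reach is approached as far as the arm can. A call is refused whole if a number of a shift passes 1 or a number of a turn 1, either way. A call with a gripper value outside its range is refused whole. The fingers move at their own pace and stop on an object; "grip_force" is the grip in N (left out, the last holds). Time passes only in rows, so rows that do not move let the fingers close. It gives the time, the measured TCP pose, the force, the opening and the grip force at its end, in the units of the state.
- bot.get_obs(): the state, without advancing time (a new reading comes with each control period).
- cams.snapshot(name): name is "scene" or "side" or "wrist"; returns the picture (384x512x3 uint8, red, green, blue); there is no depth.
- cams.calibration(name): a dict with "fx", "fy", "cx", "cy" (pixels), "view" (4x4, takes a point from world to camera coordinates). Camera axes: x right, y down, z forward; pixel columns grow to the right and rows downward; lengths in m; the calibration is good to about 2 mm. The wrist camera is an equidistant fisheye: a pixel r from the principal point sees the ray r / f radians off the axis. A picture is of the moment at which its call begins: read the wrist's pose just before it. calibration takes no time and is no camera call; for the wrist camera it gives the pose at the moment of the call.
- bot.close_job(): hands the job in; it is judged then, once.
The state is a dict: "time_s": time; "joint_pos": joint angles; "joint_vel": joint speeds; "joint_efforts": joint torques, N m; "ee_pos": TCP position; "orientation": TCP orientation; "ft_force": force on the tool from outside, world axes, zero at the start; "moment": the same for the moment, N m; "gripper_width": finger opening in m; "grip_force": force on a finger pad.
Only numpy, scipy, OpenCV 4.12 (cv2) and the standard library are available. Lean on these libraries where they do the work, as an engineer would, in place of code of your own. Each camera call takes 0.05 s, during which the arm holds its last target. There are 200 camera calls.

## Working session

There is one attempt and no reset: what is moved stays moved. The work goes in short steps, Python scripts to look and compute and a tool call to move; the robot and the scene stay as the last step left them, time stands still between calls to the robot, and variables do not carry over. Pictures are saved under pics/ and viewed, at most 10 in all, crops included, and the job is handed in when it is done.

Besides the shell and the picture viewer there is one more tool, called by a JSON object that holds its "name" and its "arguments", one argument or row to a line. carry_out: Moves the arm, as the interface text tells. Its arguments: {"type":"object","properties":{"moves":{"type":"array","items":{"type":"object","properties":{"xyz":{"type":"array","items":{"type":"number"}},"rotation":{"type":"array","items":{"type":"number"}},"fingers":{"type":"number"}}}},"grip_force":{"type":"number"}},"required":["moves"]}

```bash
mkdir -p pics; ls
cat > h.py <<'E'
import numpy as np, cv2
from workcell import bot, cams
def snap(n,f=None):
    im=cams.snapshot(n); cv2.imwrite('pics/'+(f or n)+'.png',im[:,:,::-1]); return im
def ray(name,u,v,c=None):
    c=c or cams.calibration(name); V=np.array(c['view']); R=V[:3,:3];t=V[:3,3]
    x=(u-c['cx'])/c['fx'];y=(v-c['cy'])/c['fy']
    if name=='wrist':
        r=np.hypot(x,y); d=np.array([x/r*np.sin(r),y/r*np.sin(r),np.cos(r)]) if r>0 else np.array([0,0,1.])
    else: d=np.array([x,y,1.])
    return -R.T@t, R.T@d
def at(name,u,v,z,c=None):
    o,d=ray(name,u,v,c); return np.round(o+d*(z-o[2])/d[2],4)
def proj(name,p,c=None):
    c=c or cams.calibration(name); V=np.array(c['view']); q=V[:3,:3]@np.array(p)+V[:3,3]
    if name=='wrist':
        th=np.arctan2(np.hypot(q[0],q[1]),q[2]); s=th/np.hypot(q[0],q[1]); return c['cx']+c['fx']*q[0]*s,c['cy']+c['fy']*q[1]*s
    return c['cx']+c['fx']*q[0]/q[2],c['cy']+c['fy']*q[1]/q[2]
E
python3 - <<'E'
from h import *
a=[snap(n) for n in('scene','side','wrist')]
for n in('scene','side','wrist'):
    c=cams.calibration(n);print(n,c['fx'],c['cx'],c['cy'],np.round(np.array(c['view']),3).tolist())
cv2.imwrite('pics/all.png',cv2.resize(np.vstack([np.hstack(a[:2])]),(1024,384))[:,:,::-1])
print(bot.tip_reach,bot.get_obs())
E
```

```text
pics
scene 356.49416947837426 255.0456954716471 192.12404546697016 [[0.785, 0.619, 0.006, -0.455], [0.535, -0.673, -0.511, -0.183], [-0.312, 0.404, -0.86, 1.168], [0.0, 0.0, 0.0, 1.0]]
side 377.4707541190589 254.03677501256593 198.4832740141653 [[-1.0, 0.012, -0.022, 0.521], [0.025, 0.538, -0.843, 0.081], [0.001, -0.843, -0.538, 1.073], [0.0, 0.0, 0.0, 1.0]]
wrist 297.3186396354542 261.4347618600743 188.76746319656482 [[1.0, -0.001, -0.001, -0.598], [-0.001, -0.964, 0.266, -0.032], [-0.001, -0.266, -0.964, 0.379], [0.0, 0.0, 0.0, 1.0]]
0.008 {'time_s': 0.15, 'joint_pos': array([-1.15119033e-01,  3.59354672e-01,  1.51118595e+00,  2.14131487e-05,
        1.27252304e+00, -1.15098149e-01]), 'joint_vel': array([ 1.50936476e-03, -2.02869304e-03, -3.49109046e-03,  5.72515939e-04,
       -9.88762699e-05, -1.57200160e-03]), 'joint_efforts': array([ 1.72794025e-04, -5.28028965e+01, -2.78930157e+01, -4.07995576e-04,
        8.21093854e-03, -1.54210170e-05]), 'ee_pos': array([5.99479346e-01, 4.86309879e-05, 2.38636882e-01]), 'orientation': array([ 7.07116203e-01,  7.07096976e-01, -4.48887557e-04, -5.82728644e-04]), 'ft_force': array([ 0.00421906, -0.24474753, -0.33922438]), 'moment': array([ 0.01441258,  0.04184248, -0.03975734]), 'grip_force': 0.0, 'gripper_width': 0.08570029944493167}
```

Run:
```python
import cv2
for n in('scene','side'):
    cv2.imwrite(f'pics/{n}_b.png',cv2.resize(cv2.imread(f'pics/{n}.png'),(800,600),interpolation=cv2.INTER_CUBIC))
```

```text
(no output)
```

View pics/scene_b.png

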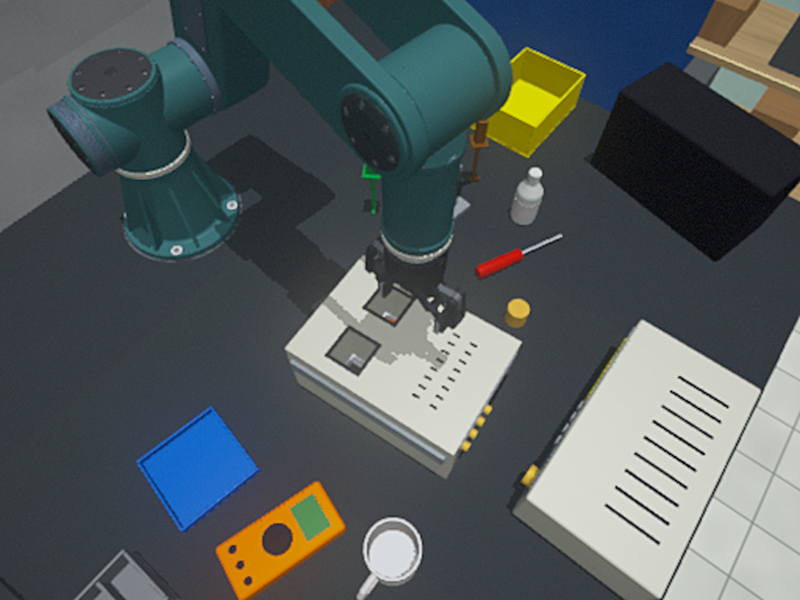

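View pics/side_b.png

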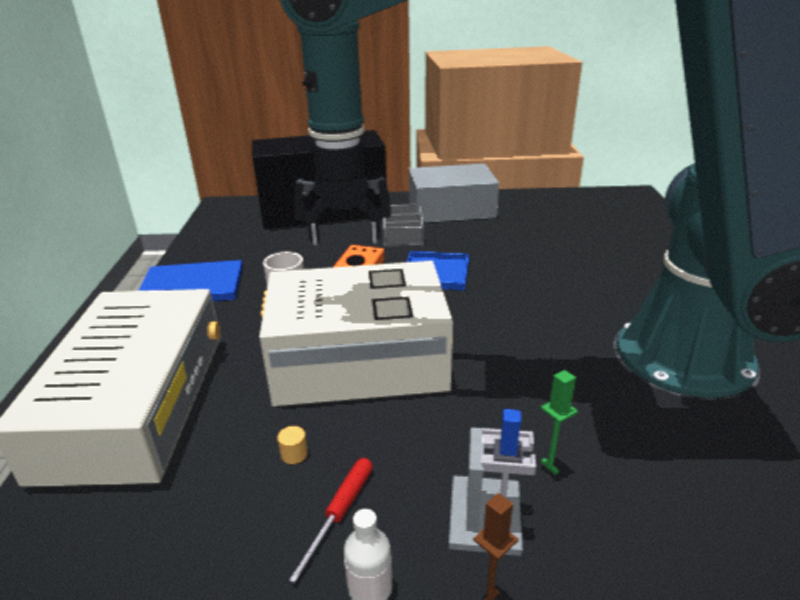

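Blue handle at side (511,432) fits the picker: blue, hanging by its flange in the grey rack. The look-alikes are green at (563,395) and brown at (497,520). The scene view shows an orange glint in the upper bay at (390,315) and grey in the lower bay at (355,358). Next I confirm both in enlarged crops.

Run:
```python
from h import *
S=cv2.imread('pics/side.png');C=cv2.imread('pics/scene.png')
a=S[240:360,270:380]; b=S[165:215,225:295]; d=C[180:245,200:275]
A=cv2.resize(a,(440,480),interpolation=cv2.INTER_CUBIC)
B=cv2.resize(b,(350,250),interpolation=cv2.INTER_CUBIC);D=cv2.resize(d,(265,230),interpolation=cv2.INTER_CUBIC)
o=np.zeros((480,790,3),np.uint8);o[:,:440]=A;o[:250,440:]=B;o[250:,440:705]=D;cv2.imwrite('pics/crop1.png',o)
k=512/800
for n,p in dict(cA=(287,350),cB=(447,470),cC=(521,342)).items(): print(n,at('scene',p[0]*k,p[1]*k,.14))
for n,p in dict(bo=(390,307),bg=(353,352)).items(): print(n,at('scene',p[0]*k,p[1]*k,.14))
for n,p in dict(t1=(211,409),t2=(259,468),t3=(184,528),t4=(138,462)).items(): print(n,at('scene',p[0]*k,p[1]*k,.018))
for n,p in dict(bo=(393,308),bg=(387,279)).items(): print(n,at('side',p[0]*k,p[1]*k,.14))
print('handle top',at('side',511*k,414*k,.185),'base',[at('side',x*k,y*k,.015) for x,y in((455,478),(450,548),(522,550))])
```

```text
cA [ 0.4603 -0.1257  0.14  ]
cB [ 0.7583 -0.1208  0.14  ]
cC [0.7342 0.1089 0.14  ]
bo [0.5363 0.0317 0.14  ]
bg [ 0.5417 -0.0655  0.14  ]
t1 [ 0.3802 -0.2536  0.018 ]
t2 [ 0.5131 -0.2726  0.018 ]
t3 [ 0.4888 -0.4051  0.018 ]
t4 [ 0.3556 -0.3852  0.018 ]
bo [0.525  0.0369 0.14  ]
bg [ 0.5351 -0.0601  0.14  ]
handle top [0.3892 0.3443 0.185 ] base [array([0.4434, 0.2872, 0.015 ]), array([0.4602, 0.398 , 0.015 ]), array([0.3721, 0.4033, 0.015 ])]
```

View pics/crop1.png

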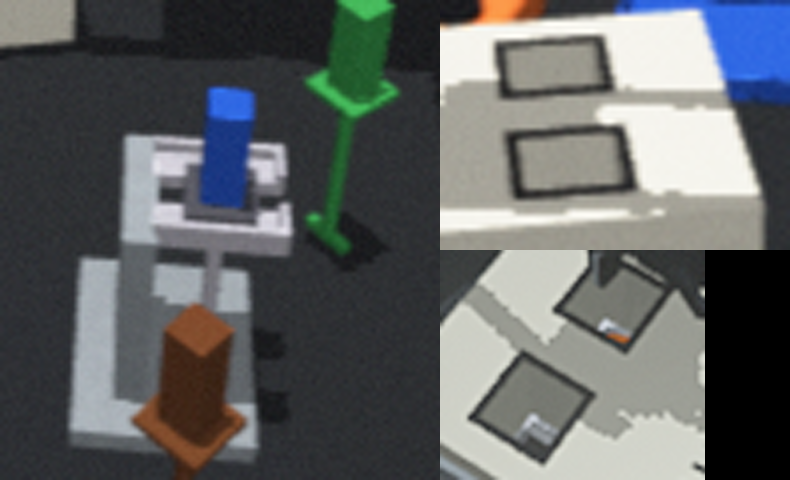

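Confirmed: blue picker in the grey rack, its fork opening towards world -x. The orange cap is in the +y bay, crop (615,330). Now the wrist view.

Run:
```python
from h import *
W=cv2.imread('pics/wrist.png')
cv2.imwrite('pics/wr_b.png',cv2.resize(W,(800,600),interpolation=cv2.INTER_CUBIC))
k=512/800
print('green foot',at('side',550*k,467*k,0),'green top',at('side',563*k,375*k,.17),'brown top',at('side',497*k,498*k,.17))
print('brown scene',at('scene',481*k,125*k,.17),'green scene foot',at('scene',373*k,210*k,0))
print('rack arm corners',[at('side',270+x/4,240+y/4,.131).tolist() for x,y in((152,140),(285,147),(290,210),(155,208))])
print([proj('wrist',p) for p in((.531,.035,.063),(.531,.035,.14))])
```

```text
green foot [0.3022 0.2578 0.    ] green top [0.3052 0.2572 0.17  ] brown top [0.421  0.4516 0.17  ]
brown scene [0.4324 0.4398 0.17  ] green scene foot [0.3091 0.2562 0.    ]
rack arm corners [[0.4165, 0.313, 0.131], [0.3529, 0.3201, 0.131], [0.359, 0.3608, 0.131], [0.421, 0.3575, 0.131]]
[(np.float64(198.51307127323852), np.float64(141.8699931083572)), (np.float64(179.14204503556056), np.float64(152.63643855674357))]
```

View pics/wr_b.png

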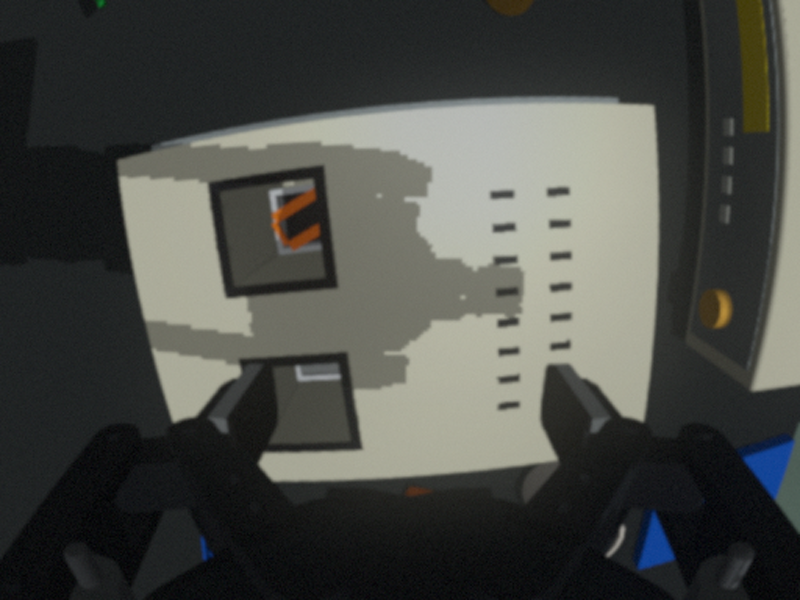

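The wrist view shows the orange cap in the upper bay at (300,218). Its slot is tilted about +0.5 rad from world +x. I'll put the camera right above it for the exact angle.

{"name": "carry_out", "arguments": {
  "moves": [
    {"xyz":[-0.4,-0.8,0],"rotation":[0,0,0],"fingers":1},
    {"xyz":[-0.4,-0.8,0],"rotation":[0,0,0],"fingers":1},
    {"xyz":[-0.4,-0.8,0],"rotation":[0,0,0],"fingers":1},
    {"xyz":[0,0,0],"rotation":[0,0,0],"fingers":1}
  ]
}}

```text
time_s: 0.65
ee_pos: [0.5263, -0.0363, 0.239]
orientation: [0.708, 0.707, -0.001, -0.001]
ft_force: [-0.1, 0.6, 0.6]
gripper_width: 0.0855
grip_force: 0.0
```

Run:
```python
from h import *
import json
c=cams.calibration('wrist'); c={k:np.array(v).tolist() for k,v in c.items()}
snap('wrist','w2'); json.dump(c,open('w2.json','w'))
u,v=proj('wrist',(.531,.035,.063),c); print(u,v)
W=cv2.imread('pics/w2.png'); u0,v0=int(u)-65,max(int(v)-65,0)
cv2.imwrite('pics/w2c.png',cv2.resize(W[v0:v0+130,u0:u0+130],(585,585),interpolation=cv2.INTER_CUBIC));print(u0,v0)
```

```text
267.5128943288279 106.40920758357993
202 41
```

View pics/w2c.png

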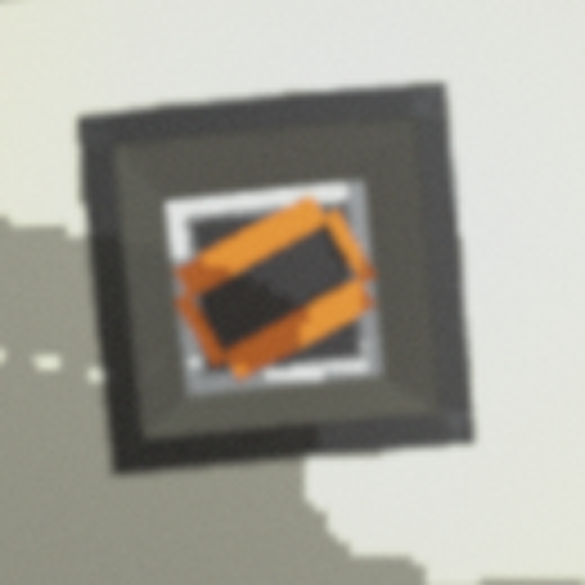

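The cap is clear: slot corners near (205,295), (325,225), (352,272) and (228,347), can corners (165,203), (365,178), (383,375) and (188,398). I'll turn these into positions.

Run:
```python
from h import *
import json
c=json.load(open('w2.json'))
def q(ps,z): 
    P=np.array([at('wrist',202+(x+.5)/4.5-.5,41+(y+.5)/4.5-.5,z,c)[:2] for x,y in ps]); 
    e=P-np.roll(P,1,0); print(z,P.mean(0).round(4),'lens',np.hypot(*e.T).round(4),'ang',np.arctan2(e[:,1],e[:,0]).round(3)); return P
print('slot');q([(205,295),(325,225),(352,272),(228,347)],.063)
print('can');q([(165,203),(365,178),(383,375),(188,398)],.063)
print('bay outer');q([(80,118),(445,84),(473,440),(115,472)],.14)
print('bay inner');q([(113,147),(415,120),(437,410),(142,437)],.14)
```

```text
slot
0.063 [0.5266 0.0377] lens [0.0133 0.0319 0.0125 0.0334] ang [ 1.974  0.532 -1.054 -2.591]
can
0.063 [0.5261 0.0369] lens [0.0459 0.0462 0.0462 0.0455] ang [ 1.678  0.124 -1.478 -3.025]
bay outer
0.14 [0.5264 0.038 ] lens [0.063  0.0635 0.0632 0.0635] ang [ 1.657  0.093 -1.485 -3.052]
bay inner
0.14 [0.5261 0.0378] lens [0.0515 0.0523 0.0513 0.0519] ang [ 1.658  0.088 -1.491 -3.049]
```

{"name": "carry_out", "arguments": {
  "moves": [
    {"xyz":[0.9,-0.4,-0.2],"rotation":[0,0,0],"fingers":1},
    {"xyz":[0.9,-0.4,-0.2],"rotation":[0,0,0],"fingers":1},
    {"xyz":[0.9,-0.4,-0.2],"rotation":[0,0,0],"fingers":1},
    {"xyz":[0.9,-0.4,-0.2],"rotation":[0,0,0],"fingers":1},
    {"xyz":[0.9,-0.4,-0.2],"rotation":[0,0,0],"fingers":1},
    {"xyz":[0.9,-0.4,-0.2],"rotation":[0,0,0],"fingers":1},
    {"xyz":[0.9,-0.4,-0.2],"rotation":[0,0,0],"fingers":1},
    {"xyz":[0.9,-0.4,-0.2],"rotation":[0,0,0],"fingers":1}
  ]
}}

```text
time_s: 1.7
ee_pos: [0.4326, 0.1818, 0.2877]
orientation: [0.707, 0.707, 0.001, 0.0]
ft_force: [0.2, 0.3, 0.6]
gripper_width: 0.0856
grip_force: 0.0
```

{"name": "carry_out", "arguments": {
  "moves": [
    {"xyz":[0.9,-0.5,0],"rotation":[0,0,0],"fingers":1},
    {"xyz":[0.9,-0.5,0],"rotation":[0,0,0],"fingers":1},
    {"xyz":[0.3,-0.4,0],"rotation":[0,0,0],"fingers":1},
    {"xyz":[0,0,0],"rotation":[0,0,0],"fingers":1}
  ]
}}

```text
time_s: 2.2
ee_pos: [0.3896, 0.2435, 0.2873]
orientation: [0.706, 0.708, -0.0, 0.0]
ft_force: [0.5, 0.4, 0.3]
gripper_width: 0.0855
grip_force: 0.0
```

Run:
```python
from h import *
import json
print(bot.get_obs()['ee_pos'],bot.get_obs()['orientation'])
c=cams.calibration('wrist'); c={k:np.array(v).tolist() for k,v in c.items()}
snap('wrist','w3'); json.dump(c,open('w3.json','w'))
u,v=proj('wrist',(.389,.344,.157),c); print(u,v)
W=cv2.imread('pics/w3.png'); u0,v0=int(u)-85,max(int(v)-65,0)
cv2.imwrite('pics/w3c.png',cv2.resize(W[v0:v0+130,u0:u0+170],None,fx=4.5,fy=4.5,interpolation=cv2.INTER_CUBIC));print(u0,v0)
```

```text
[0.38962021 0.24351741 0.28725897] [ 7.06400307e-01  7.07812538e-01 -1.27587398e-04  2.81111146e-05]
262.5058040099886 73.4091190402654
177 8
```

View pics/w3c.png

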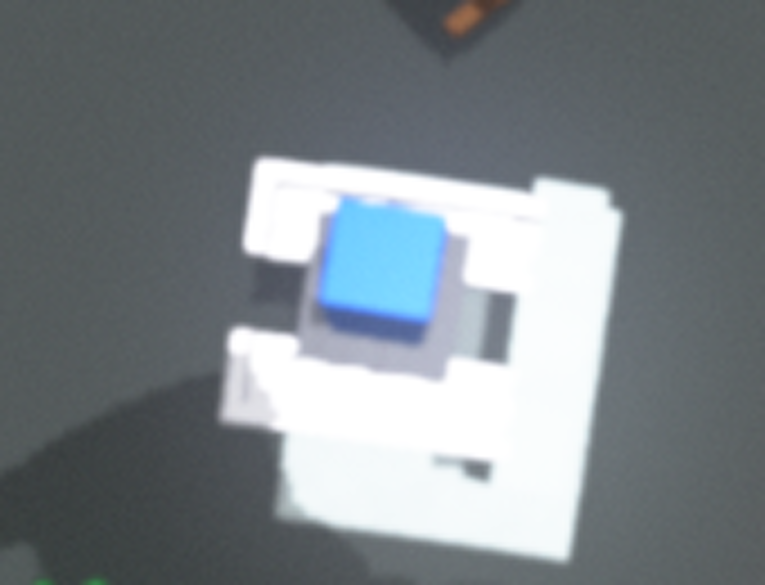

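Run:
```python
from h import *
import json
c=json.load(open('w3.json'))
def q(n,ps,z): 
    P=np.array([at('wrist',177+(x+.5)/4.5-.5,8+(y+.5)/4.5-.5,z,c)[:2] for x,y in ps]); 
    e=P-np.roll(P,1,0); print(n,z,P.mean(0).round(4),'lens',np.hypot(*e.T).round(4),'ang',np.arctan2(e[:,1],e[:,0]).round(3)); return P
q('handle',[(342,198),(446,216),(436,322),(321,302)],.185)
q('flange',[(325,210),(468,238),(445,380),(300,355)],.129)
print(q('arms',[(260,157),(540,192),(512,460),(220,424)],.131))
print(q('gap',[(250,258),(310,265),(296,338),(230,328)],.125))
for p in((.39,.345,.0),(.391,.345,.015)):
    u,v=proj('wrist',p,c);print((u-177)*4.5,(v-8)*4.5)
```

```text
handle 0.185 [0.3888 0.3474] lens [0.0192 0.0184 0.0193 0.0203] ang [ 1.383 -0.175 -1.659  2.968]
flange 0.129 [0.3887 0.3476] lens [0.0327 0.0315 0.032  0.0318] ang [ 1.408 -0.198 -1.725  2.968]
arms 0.131 [0.3884 0.3452] lens [0.0598 0.0607 0.0598 0.0635] ang [ 1.425 -0.127 -1.67   3.015]
[[0.3619 0.3787]
 [0.4221 0.371 ]
 [0.4162 0.3115]
 [0.3532 0.3195]]
gap 0.125 [0.364  0.3478] lens [0.0163 0.0133 0.0167 0.0148] ang [ 1.298 -0.143 -1.752  2.965]
[[0.3592 0.3568]
 [0.3724 0.3549]
 [0.3694 0.3385]
 [0.3548 0.3411]]
385.86963474823176 349.94765338186204
389.46352873646623 346.1710552370359
```

{"name": "carry_out", "arguments": {
  "moves": [
    {"xyz":[0.87,0,0],"rotation":[0,0,0],"fingers":1},
    {"xyz":[0.87,0,0],"rotation":[0,0,0],"fingers":1},
    {"xyz":[0.87,-0.03,0],"rotation":[0,0,0],"fingers":1},
    {"xyz":[0.87,0,0],"rotation":[0,0,0],"fingers":1},
    {"xyz":[0,0,0.8],"rotation":[0,0,0.75],"fingers":1},
    {"xyz":[0,0,1],"rotation":[0,0,0.75],"fingers":1},
    {"xyz":[0,0,0.8],"rotation":[0,0,0],"fingers":1},
    {"xyz":[0,0,0],"rotation":[0,0,0],"fingers":1}
  ]
}}

```text
time_s: 3.25
ee_pos: [0.3888, 0.3459, 0.2077]
orientation: [0.761, 0.649, -0.002, -0.0]
ft_force: [-0.4, 0.2, -0.1]
gripper_width: 0.0856
grip_force: 0.0
```

{"name": "carry_out", "arguments": {
  "moves": [
    {"xyz":[0,0,1],"rotation":[0,0,0],"fingers":1},
    {"xyz":[0,0,0.9],"rotation":[0,0,0],"fingers":1},
    {"xyz":[0,0,0],"rotation":[0,0,0],"fingers":1}
  ]
}}

```text
time_s: 3.62
ee_pos: [0.389, 0.3465, 0.1518]
orientation: [0.761, 0.649, -0.001, -0.0]
ft_force: [0.5, -1.3, -0.0]
gripper_width: 0.0853
grip_force: 0.0
```

{"name": "carry_out", "arguments": {
  "grip_force": 80,
  "moves": [
    {"xyz":[0,0,0],"rotation":[0,0,0],"fingers":-1},
    {"xyz":[0,0,0],"rotation":[0,0,0],"fingers":-1},
    {"xyz":[0,0,0],"rotation":[0,0,0],"fingers":-1},
    {"xyz":[0,0,0],"rotation":[0,0,0],"fingers":-1},
    {"xyz":[0,0,0],"rotation":[0,0,0],"fingers":-1},
    {"xyz":[0,0,0],"rotation":[0,0,0],"fingers":-1}
  ]
}}

```text
time_s: 4.38
ee_pos: [0.3895, 0.3477, 0.1531]
orientation: [0.76, 0.649, 0.001, 0.0]
ft_force: [-0.7, -0.6, 5.2]
gripper_width: 0.019
grip_force: 78.0
```

{"name": "carry_out", "arguments": {
  "moves": [
    {"xyz":[0,0,-0.5],"rotation":[0,0,0],"fingers":-1},
    {"xyz":[0,0,-0.4],"rotation":[0,0,0],"fingers":-1},
    {"xyz":[0,0,0],"rotation":[0,0,0],"fingers":-1},
    {"xyz":[0,-0.6,0],"rotation":[0,0,0],"fingers":-1},
    {"xyz":[0,-0.8,0],"rotation":[0,0,0],"fingers":-1},
    {"xyz":[0,-0.8,0],"rotation":[0,0,0],"fingers":-1},
    {"xyz":[0,-0.4,0],"rotation":[0,0,0],"fingers":-1},
    {"xyz":[0,0,-0.5],"rotation":[0,0,0],"fingers":-1}
  ]
}}

```text
time_s: 5.38
ee_pos: [0.31, 0.3591, 0.194]
orientation: [0.76, 0.65, -0.002, 0.0]
ft_force: [-0.4, 1.1, -1.5]
gripper_width: 0.0193
grip_force: 78.3
```

{"name": "carry_out", "arguments": {
  "moves": [
    {"xyz":[0,0,-1],"rotation":[0,0,0],"fingers":-1},
    {"xyz":[0,0,-1],"rotation":[0,0,0],"fingers":-1},
    {"xyz":[0,0,-1],"rotation":[0,0,0],"fingers":-1},
    {"xyz":[0,0,-0.8],"rotation":[0,0,0],"fingers":-1},
    {"xyz":[0,0,0],"rotation":[0,0,0],"fingers":-1},
    {"xyz":[0,0,0],"rotation":[0,0,0],"fingers":-1}
  ]
}}

```text
time_s: 6.12
ee_pos: [0.3121, 0.3593, 0.3079]
orientation: [0.761, 0.649, -0.0, 0.0]
ft_force: [0.2, 0.4, -2.1]
gripper_width: 0.019
grip_force: 78.3
```

Run:
```python
from h import *
o=bot.get_obs();print(o['ee_pos'],o['orientation'],o['joint_pos'].round(3),o['ft_force'])
s=snap('side','s4');w=snap('wrist','w4')
p=o['ee_pos']
u,v=proj('side',p-[0,0,.13]);print(u,v)
u0,v0=int(u)-60,max(0,int(v)-70)
a=cv2.resize(s[v0:v0+120,u0:u0+120],(400,400),interpolation=cv2.INTER_CUBIC)
u2,v2=proj('wrist',p-[0,0,.13]);print(u2,v2,u0,v0)
x0,y0=int(u2)-60,int(v2)-80
b=cv2.resize(w[max(y0,0):y0+120,x0:x0+120],(400,400),interpolation=cv2.INTER_CUBIC);print(x0,y0)
cv2.imwrite('pics/c4.png',np.hstack([a,b])[:,:,::-1])
```

```text
[0.31207749 0.35929663 0.30792681] [ 7.60511398e-01  6.49324550e-01 -1.99738092e-04  4.50910570e-05] [ 0.71   0.116  1.667 -0.     1.359  0.868] [ 0.15370175  0.40097609 -2.09033661]
371.306988262602 272.61435463553903
263.9187086552857 183.7021716826929 311 202
203 103
```

View pics/c4.png

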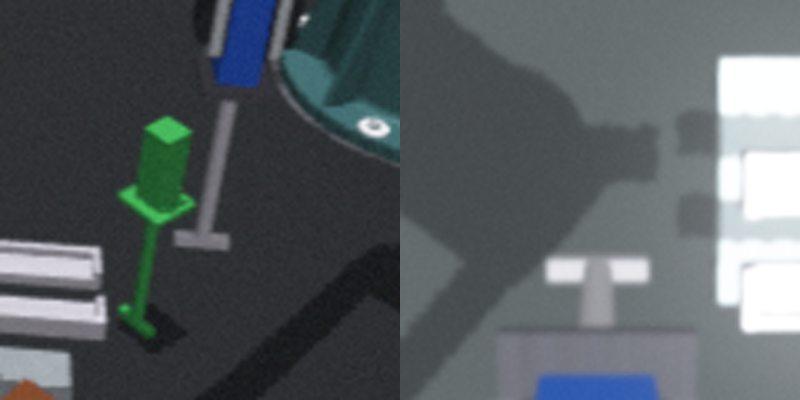

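Crossbar is clear at (597,270) in the right half. It runs along the tool's y axis, with the rod hanging straight. The green look-alike is unmoved. I'll carry the picker over the bay.

{"name": "carry_out", "arguments": {
  "moves": [
    {"xyz":[-0.95,0.87,0],"rotation":[0,0,0],"fingers":-1},
    {"xyz":[-0.95,0.87,0],"rotation":[0,0,0],"fingers":-1},
    {"xyz":[-0.95,0.87,0],"rotation":[0,0,0],"fingers":-1},
    {"xyz":[-0.95,0.87,0],"rotation":[0,0,0],"fingers":-1},
    {"xyz":[-0.95,0.87,0],"rotation":[0,0,0],"fingers":-1},
    {"xyz":[-0.95,0.87,0],"rotation":[0,0,0],"fingers":-1},
    {"xyz":[-0.95,0.87,0],"rotation":[0,0,0],"fingers":-1},
    {"xyz":[-0.95,0.87,0],"rotation":[0,0,0],"fingers":-1}
  ]
}}

```text
time_s: 7.22
ee_pos: [0.4826, 0.1005, 0.3071]
orientation: [0.76, 0.649, -0.001, -0.001]
ft_force: [1.5, 0.6, -1.2]
gripper_width: 0.019
grip_force: 78.5
```

{"name": "carry_out", "arguments": {
  "moves": [
    {"xyz":[-0.95,0.87,0],"rotation":[0,0,-0.9],"fingers":-1},
    {"xyz":[-0.6,1,0],"rotation":[0,0,-0.9],"fingers":-1},
    {"xyz":[0,0,0],"rotation":[0,0,-1],"fingers":-1},
    {"xyz":[0,0,0],"rotation":[0,0,-1],"fingers":-1},
    {"xyz":[0,0,0],"rotation":[0,0,-1],"fingers":-1},
    {"xyz":[0,0,0],"rotation":[0,0,-1],"fingers":-1},
    {"xyz":[0,0,0],"rotation":[0,0,-0.8],"fingers":-1},
    {"xyz":[0,0,0],"rotation":[0,0,0],"fingers":-1}
  ]
}}

```text
time_s: 8.22
ee_pos: [0.5322, 0.0496, 0.3072]
orientation: [0.496, 0.868, -0.001, -0.001]
ft_force: [0.6, -0.1, -1.5]
gripper_width: 0.0196
grip_force: 78.6
```

```bash
cat >> h.py <<'E'
from scipy.spatial.transform import Rotation as Ro
def tofrom(target,yaw=None):
    o=bot.get_obs();R=Ro.from_quat(o['orientation']).as_matrix()
    y=np.arctan2(R[1,1],R[0,1]);d=R.T@(np.array(target)-o['ee_pos'])
    print('t',o['time_s'],'pos',o['ee_pos'].round(4),'tool-y yaw',y.round(3),'tilt',R[:,2].round(4),'units xyz',(d/.03).round(2),'rotz',None if yaw is None else np.round(-np.degrees(yaw-y)/6,2),'F',o['ft_force'].round(1),'M',o['moment'].round(2),'w',round(o['gripper_width'],4),'q6',o['joint_pos'][5].round(2))
E
python3 - <<'E'
from h import *
tofrom((.5263,.0375,.308),.54)
p=bot.get_obs()['ee_pos']
c=cams.calibration('wrist');w=snap('wrist','w5')
u,v=proj('wrist',p-[0,0,.132],c);print(u,v)
x0,y0=int(u)-50,int(v)-75
cv2.imwrite('pics/c5.png',cv2.resize(w[y0:y0+110,x0:x0+110],(594,594),interpolation=cv2.INTER_CUBIC)[:,:,::-1])
print(x0,y0,'cap exp',(np.array(proj('wrist',(.5263,.0375,.063),c))-[x0,y0])*5.4)
E
```

```text
t 8.225 pos [0.5322 0.0496 0.3072] tool-y yaw 0.533 tilt [-2.2e-03  1.0e-04 -1.0e+00] units xyz [-0.25 -0.38 -0.03] rotz -0.06 F [ 0.6 -0.1 -1.5] M [-0.03  0.02 -0.  ] w 0.0196 q6 -0.57
262.20492825949265 184.42260397057507
212 109 cap exp [223.80724108 320.4635612 ]
```

View pics/c5.png

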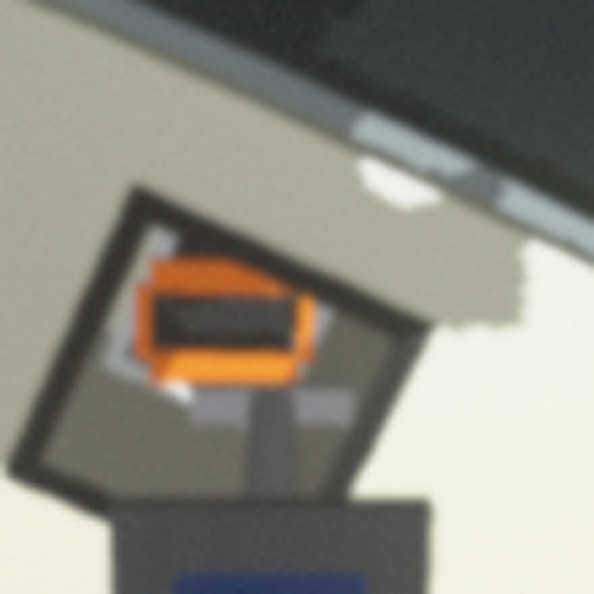

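The crossbar runs parallel to the slot, seen at (225,323) against a predicted (224,320). I'll shift across the rest of the way, then descend to just above the cap.

{"name": "carry_out", "arguments": {
  "moves": [
    {"xyz":[-0.25,-0.38,0],"rotation":[0,0,0],"fingers":-1},
    {"xyz":[0,0,0],"rotation":[0,0,0],"fingers":-1},
    {"xyz":[0,0,0.8],"rotation":[0,0,0],"fingers":-1},
    {"xyz":[0,0,0.8],"rotation":[0,0,0],"fingers":-1},
    {"xyz":[0,0,0.8],"rotation":[0,0,0],"fingers":-1},
    {"xyz":[0,0,0.5],"rotation":[0,0,0],"fingers":-1},
    {"xyz":[0,0,0.1],"rotation":[0,0,0],"fingers":-1},
    {"xyz":[0,0,0],"rotation":[0,0,0],"fingers":-1}
  ]
}}

```text
time_s: 9.28
ee_pos: [0.5272, 0.0374, 0.2187]
orientation: [0.495, 0.869, 0.0, 0.0]
ft_force: [-0.1, 0.6, -0.6]
gripper_width: 0.0194
grip_force: 78.7
```

Run:
```python
from h import *
tofrom((.5263,.0375,.203),.54)
```

```text
t 9.275 pos [0.5272 0.0374 0.2187] tool-y yaw 0.534 tilt [ 6.e-04 -0.e+00 -1.e+00] units xyz [ 0.02 -0.02  0.52] rotz -0.06 F [-0.1  0.6 -0.6] M [-0.02 -0.01 -0.02] w 0.0194 q6 -0.59
```

{"name": "carry_out", "arguments": {
  "moves": [
    {"xyz":[0,0,0.1],"rotation":[0,0,0],"fingers":-1},
    {"xyz":[0,0,0.1],"rotation":[0,0,0],"fingers":-1},
    {"xyz":[0,0,0.1],"rotation":[0,0,0],"fingers":-1},
    {"xyz":[0,0,0.1],"rotation":[0,0,0],"fingers":-1},
    {"xyz":[0,0,0.1],"rotation":[0,0,0],"fingers":-1},
    {"xyz":[0,0,0.1],"rotation":[0,0,0],"fingers":-1},
    {"xyz":[0,0,0],"rotation":[0,0,0],"fingers":-1}
  ]
}}

```text
time_s: 10.15
ee_pos: [0.5265, 0.0374, 0.2]
orientation: [0.495, 0.869, -0.0, -0.0]
ft_force: [0.0, -0.2, -2.3]
gripper_width: 0.0192
grip_force: 78.7
```

{"name": "carry_out", "arguments": {
  "moves": [
    {"xyz":[0,0,0.07],"rotation":[0,0,0],"fingers":-1},
    {"xyz":[0,0,0.07],"rotation":[0,0,0],"fingers":-1},
    {"xyz":[0,0,0],"rotation":[0,0,0],"fingers":-1}
  ]
}}

```text
time_s: 10.52
ee_pos: [0.5266, 0.0374, 0.1959]
orientation: [0.495, 0.869, -0.0, -0.0]
ft_force: [0.3, 0.0, -1.4]
gripper_width: 0.0193
grip_force: 78.7
```

{"name": "carry_out", "arguments": {
  "moves": [
    {"xyz":[0,0,0.1],"rotation":[0,0,0],"fingers":-1},
    {"xyz":[0,0,0.1],"rotation":[0,0,0],"fingers":-1},
    {"xyz":[0,0,0],"rotation":[0,0,0],"fingers":-1}
  ]
}}

```text
time_s: 10.9
ee_pos: [0.5265, 0.0374, 0.1897]
orientation: [0.495, 0.869, -0.0, -0.0]
ft_force: [-0.8, -0.1, -0.1]
gripper_width: 0.0193
grip_force: 78.7
```

{"name": "carry_out", "arguments": {
  "moves": [
    {"xyz":[0,0,0.07],"rotation":[0,0,0],"fingers":-1},
    {"xyz":[0,0,0.04],"rotation":[0,0,0],"fingers":-1},
    {"xyz":[0,0,0],"rotation":[0,0,0],"fingers":-1}
  ]
}}

```text
time_s: 11.28
ee_pos: [0.5266, 0.0374, 0.1867]
orientation: [0.495, 0.869, -0.0, -0.0]
ft_force: [0.1, 0.4, -0.9]
gripper_width: 0.0192
grip_force: 78.7
```

Through the slot with no contact. I'll turn it about 84°.

{"name": "carry_out", "arguments": {
  "moves": [
    {"xyz":[0,0,0],"rotation":[0,0,1],"fingers":-1},
    {"xyz":[0,0,0],"rotation":[0,0,1],"fingers":-1},
    {"xyz":[0,0,0],"rotation":[0,0,1],"fingers":-1},
    {"xyz":[0,0,0],"rotation":[0,0,1],"fingers":-1},
    {"xyz":[0,0,0],"rotation":[0,0,1],"fingers":-1},
    {"xyz":[0,0,0],"rotation":[0,0,1],"fingers":-1},
    {"xyz":[0,0,0],"rotation":[0,0,1],"fingers":-1},
    {"xyz":[0,0,0],"rotation":[0,0,0],"fingers":-1}
  ]
}}

```text
time_s: 12.28
ee_pos: [0.5268, 0.0374, 0.1868]
orientation: [0.774, 0.634, 0.0, 0.0]
ft_force: [0.5, 0.3, -0.4]
gripper_width: 0.0192
grip_force: 78.6
```

{"name": "carry_out", "arguments": {
  "moves": [
    {"xyz":[0,0,0],"rotation":[0,0,1],"fingers":-1},
    {"xyz":[0,0,0],"rotation":[0,0,1],"fingers":-1},
    {"xyz":[0,0,0],"rotation":[0,0,1],"fingers":-1},
    {"xyz":[0,0,0],"rotation":[0,0,1],"fingers":-1},
    {"xyz":[0,0,0],"rotation":[0,0,1],"fingers":-1},
    {"xyz":[0,0,0],"rotation":[0,0,1],"fingers":-1},
    {"xyz":[0,0,0],"rotation":[0,0,1],"fingers":-1},
    {"xyz":[0,0,0],"rotation":[0,0,0],"fingers":-1}
  ]
}}

```text
time_s: 13.28
ee_pos: [0.5267, 0.0374, 0.1868]
orientation: [0.949, 0.315, -0.0, -0.0]
ft_force: [-0.0, 0.3, -2.0]
gripper_width: 0.0192
grip_force: 78.6
```

Run:
```python
from h import *
tofrom((.5263,.0375,.203),.54-1.47)
```

```text
t 13.275 pos [0.5267 0.0374 0.1868] tool-y yaw -0.929 tilt [-1.e-04  0.e+00 -1.e+00] units xyz [-0.01 -0.01 -0.54] rotz 0.01 F [-0.   0.3 -2. ] M [-0.01  0.01 -0.04] w 0.0192 q6 0.87
```

{"name": "carry_out", "arguments": {
  "moves": [
    {"xyz":[0,0,-0.1],"rotation":[0,0,0],"fingers":-1},
    {"xyz":[0,0,-0.1],"rotation":[0,0,0],"fingers":-1},
    {"xyz":[0,0,-0.1],"rotation":[0,0,0],"fingers":-1},
    {"xyz":[0,0,0],"rotation":[0,0,0],"fingers":-1},
    {"xyz":[0,0,0],"rotation":[0,0,0],"fingers":-1}
  ]
}}

```text
time_s: 13.9
ee_pos: [0.5266, 0.0374, 0.1957]
orientation: [0.949, 0.314, -0.0, -0.0]
ft_force: [-0.9, 0.4, -3.5]
gripper_width: 0.0192
grip_force: 78.3
```

{"name": "carry_out", "arguments": {
  "moves": [
    {"xyz":[0,0,-0.2],"rotation":[0,0,0],"fingers":-1},
    {"xyz":[0,0,-0.3],"rotation":[0,0,0],"fingers":-1},
    {"xyz":[0,0,-0.4],"rotation":[0,0,0],"fingers":-1},
    {"xyz":[0,0,-0.4],"rotation":[0,0,0],"fingers":-1},
    {"xyz":[0,0,-0.4],"rotation":[0,0,0],"fingers":-1},
    {"xyz":[0,0,-0.4],"rotation":[0,0,0],"fingers":-1},
    {"xyz":[0,0,-0.4],"rotation":[0,0,0],"fingers":-1},
    {"xyz":[0,0,-0.4],"rotation":[0,0,0],"fingers":-1}
  ]
}}

```text
time_s: 14.9
ee_pos: [0.5267, 0.0374, 0.2836]
orientation: [0.949, 0.314, -0.0, -0.0]
ft_force: [-0.6, -0.5, -3.9]
gripper_width: 0.0187
grip_force: 78.3
```

{"name": "carry_out", "arguments": {
  "moves": [
    {"xyz":[0,0,-0.4],"rotation":[0,0,0],"fingers":-1},
    {"xyz":[0,0,-0.4],"rotation":[0,0,0],"fingers":-1},
    {"xyz":[0,0,-0.4],"rotation":[0,0,0],"fingers":-1},
    {"xyz":[0,0,-0.4],"rotation":[0,0,0],"fingers":-1},
    {"xyz":[0,0,-0.4],"rotation":[0,0,0],"fingers":-1},
    {"xyz":[0,0,-0.3],"rotation":[0,0,0],"fingers":-1},
    {"xyz":[0,0,-0.1],"rotation":[0,0,0],"fingers":-1},
    {"xyz":[0,0,0],"rotation":[0,0,0],"fingers":-1}
  ]
}}

```text
time_s: 15.9
ee_pos: [0.5267, 0.0374, 0.3548]
orientation: [0.949, 0.314, -0.0, -0.0]
ft_force: [-0.9, 0.4, -4.1]
gripper_width: 0.0193
grip_force: 78.4
```

Run:
```python
from h import *
t=(.434,-.329,.36)
tofrom(t)
k=.64
s=snap('scene','s6');a=cv2.resize(s[170:360,70:340],None,fx=2.9,fy=2.9,interpolation=cv2.INTER_CUBIC)
cv2.imwrite('pics/c6.png',a[:,:,::-1])
```

```text
t 15.9 pos [0.5267 0.0374 0.3548] tool-y yaw -0.932 tilt [-2.e-04  0.e+00 -1.e+00] units xyz [-9.76  7.96 -0.17] rotz None F [-0.9  0.4 -4.1] M [ 0.01  0.02 -0.01] w 0.0193 q6 0.87
```

View pics/c6.png

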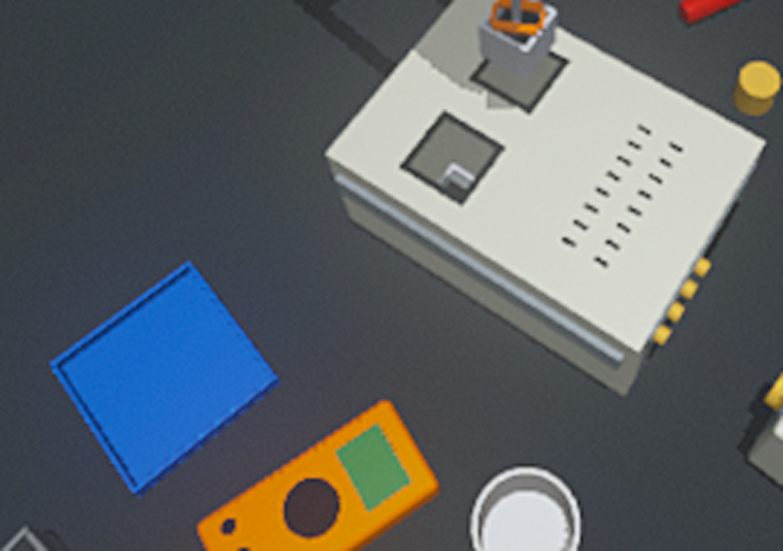

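The module hangs upright on the picker, clear of the chassis, at (517,35) in the crop. The tray is empty. Moving over it now.

{"name": "carry_out", "arguments": {
  "moves": [
    {"xyz":[-0.3,0.24,0],"rotation":[0,0,0],"fingers":-1},
    {"xyz":[-0.6,0.49,0],"rotation":[0,0,0],"fingers":-1},
    {"xyz":[-0.8,0.65,0],"rotation":[0,0,0],"fingers":-1},
    {"xyz":[-0.9,0.73,0],"rotation":[0,0,0],"fingers":-1},
    {"xyz":[-0.9,0.73,0],"rotation":[0,0,0],"fingers":-1},
    {"xyz":[-0.9,0.73,0],"rotation":[0,0,0],"fingers":-1},
    {"xyz":[-0.9,0.73,0],"rotation":[0,0,0],"fingers":-1},
    {"xyz":[-0.9,0.73,0],"rotation":[0,0,0],"fingers":-1}
  ]
}}

```text
time_s: 16.95
ee_pos: [0.4663, -0.1962, 0.3545]
orientation: [0.949, 0.314, -0.0, -0.0]
ft_force: [1.6, 0.1, -3.7]
gripper_width: 0.0191
grip_force: 78.4
```

{"name": "carry_out", "arguments": {
  "moves": [
    {"xyz":[-0.9,0.73,0],"rotation":[0,0,0],"fingers":-1},
    {"xyz":[-0.9,0.73,0],"rotation":[0,0,0],"fingers":-1},
    {"xyz":[-0.8,0.65,0],"rotation":[0,0,0],"fingers":-1},
    {"xyz":[-0.5,0.41,0],"rotation":[0,0,0],"fingers":-1},
    {"xyz":[-0.3,0.25,0],"rotation":[0,0,0],"fingers":-1},
    {"xyz":[-0.16,0.13,0],"rotation":[0,0,0],"fingers":-1},
    {"xyz":[0,0,0],"rotation":[0,0,0],"fingers":-1}
  ]
}}

```text
time_s: 17.82
ee_pos: [0.4336, -0.3279, 0.3547]
orientation: [0.949, 0.314, 0.0, -0.0]
ft_force: [0.7, 0.1, -3.4]
gripper_width: 0.0192
grip_force: 78.4
```

Run:
```python
from h import *
print([at('scene',70+x/2.9,170+y/2.9,.018)[:2].tolist() for x,y in((190,263),(277,380),(138,492),(52,365))])
tofrom((.434,-.329,.2))
```

```text
[[0.379, -0.2509], [0.5153, -0.2756], [0.4915, -0.4079], [0.3552, -0.386]]
t 17.825 pos [ 0.4336 -0.3279  0.3547] tool-y yaw -0.932 tilt [-1.e-04  4.e-04 -1.e+00] units xyz [-0.01  0.04  5.16] rotz None F [ 0.7  0.1 -3.4] M [ 0.05 -0.06 -0.03] w 0.0192 q6 0.16
```

{"name": "carry_out", "arguments": {
  "moves": [
    {"xyz":[0,0,0.4],"rotation":[0,0,0],"fingers":-1},
    {"xyz":[0,0,0.8],"rotation":[0,0,0],"fingers":-1},
    {"xyz":[0,0,0.9],"rotation":[0,0,0],"fingers":-1},
    {"xyz":[0,0,0.9],"rotation":[0,0,0],"fingers":-1},
    {"xyz":[0,0,0.9],"rotation":[0,0,0],"fingers":-1},
    {"xyz":[0,0,0.7],"rotation":[0,0,0],"fingers":-1},
    {"xyz":[0,0,0.5],"rotation":[0,0,0],"fingers":-1},
    {"xyz":[0,0,0.2],"rotation":[0,0,0],"fingers":-1}
  ]
}}

```text
time_s: 18.82
ee_pos: [0.4332, -0.3274, 0.1947]
orientation: [0.949, 0.314, -0.0, -0.001]
ft_force: [0.6, 0.3, -4.1]
gripper_width: 0.0188
grip_force: 78.5
```

{"name": "carry_out", "arguments": {
  "moves": [
    {"xyz":[0,0,0],"rotation":[0,0,0],"fingers":-1},
    {"xyz":[0,0,0.08],"rotation":[0,0,0],"fingers":-1},
    {"xyz":[0,0,0.08],"rotation":[0,0,0],"fingers":-1},
    {"xyz":[0,0,0],"rotation":[0,0,0],"fingers":-1}
  ]
}}

```text
time_s: 19.32
ee_pos: [0.4335, -0.3282, 0.1911]
orientation: [0.949, 0.314, 0.0, 0.0]
ft_force: [-0.0, -0.1, -3.8]
gripper_width: 0.0189
grip_force: 78.5
```

{"name": "carry_out", "arguments": {
  "moves": [
    {"xyz":[0,0,0.07],"rotation":[0,0,0],"fingers":-1},
    {"xyz":[0,0,0.07],"rotation":[0,0,0],"fingers":-1},
    {"xyz":[0,0,0.07],"rotation":[0,0,0],"fingers":-1},
    {"xyz":[0,0,0.07],"rotation":[0,0,0],"fingers":-1},
    {"xyz":[0,0,0],"rotation":[0,0,0],"fingers":-1},
    {"xyz":[0,0,0],"rotation":[0,0,0],"fingers":-1}
  ]
}}

```text
time_s: 20.08
ee_pos: [0.4335, -0.3282, 0.1826]
orientation: [0.949, 0.314, -0.0, -0.0]
ft_force: [-0.3, 0.7, -3.9]
gripper_width: 0.0192
grip_force: 78.5
```

{"name": "carry_out", "arguments": {
  "moves": [
    {"xyz":[0,0,0.05],"rotation":[0,0,0],"fingers":-1},
    {"xyz":[0,0,0.05],"rotation":[0,0,0],"fingers":-1},
    {"xyz":[0,0,0],"rotation":[0,0,0],"fingers":-1},
    {"xyz":[0,0,0],"rotation":[0,0,0],"fingers":-1}
  ]
}}

```text
time_s: 20.58
ee_pos: [0.4336, -0.3282, 0.1797]
orientation: [0.949, 0.314, 0.0, 0.0]
ft_force: [0.3, -0.4, -2.3]
gripper_width: 0.0191
grip_force: 78.5
```

{"name": "carry_out", "arguments": {
  "moves": [
    {"xyz":[0,0,0.05],"rotation":[0,0,0],"fingers":-1},
    {"xyz":[0,0,0.05],"rotation":[0,0,0],"fingers":-1},
    {"xyz":[0,0,0],"rotation":[0,0,0],"fingers":-1},
    {"xyz":[0,0,0],"rotation":[0,0,0],"fingers":-1}
  ]
}}

```text
time_s: 21.08
ee_pos: [0.4335, -0.3282, 0.1765]
orientation: [0.949, 0.314, -0.0, -0.0]
ft_force: [-0.6, -0.8, -1.9]
gripper_width: 0.0189
grip_force: 78.5
```

Run:
```python
from h import *
tofrom((.434,-.329,.1765),.54)
w=snap('wrist','w7')
c=cams.calibration('wrist');u,v=proj('wrist',(.434,-.329,.055),c);print(u,v)
x0,y0=int(u)-100,max(0,int(v)-90)
cv2.imwrite('pics/c7.png',cv2.resize(w[y0:y0+150,x0:x0+200],(800,600),interpolation=cv2.INTER_CUBIC)[:,:,::-1]);print(x0,y0)
```

```text
t 21.075 pos [ 0.4335 -0.3282  0.1765] tool-y yaw -0.932 tilt [-2.e-04  1.e-04 -1.e+00] units xyz [-0.    0.03  0.  ] rotz -14.06 F [-0.6 -0.8 -1.9] M [ 0.01 -0.01 -0.02] w 0.0189 q6 0.16
264.9238451735519 184.91257823258508
164 94
```

View pics/c7.png

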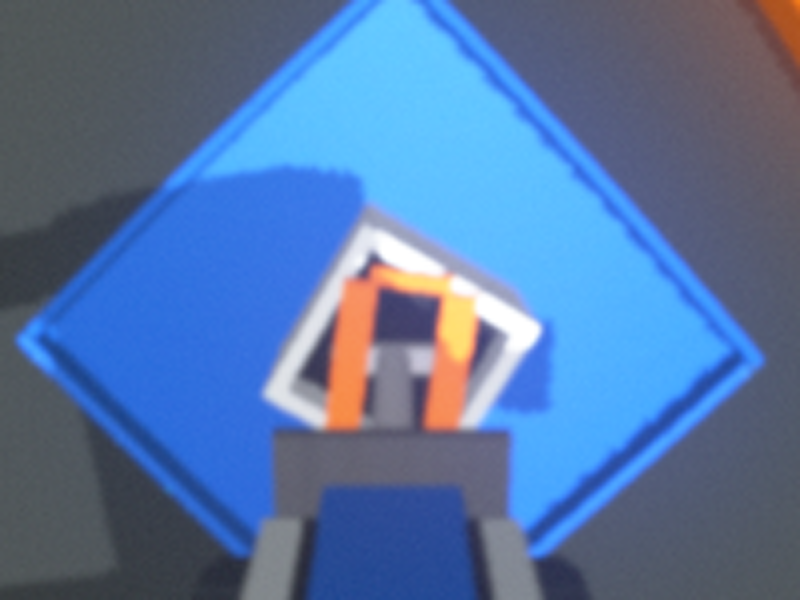

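The module stands upright in the middle of the tray, with the slot square to the crossbar at (400,360). I'll turn the crossbar back to line it up.

{"name": "carry_out", "arguments": {
  "moves": [
    {"xyz":[0,0,0],"rotation":[0,0,-1],"fingers":-1},
    {"xyz":[0,0,0],"rotation":[0,0,-1],"fingers":-1},
    {"xyz":[0,0,0],"rotation":[0,0,-1],"fingers":-1},
    {"xyz":[0,0,0],"rotation":[0,0,-1],"fingers":-1},
    {"xyz":[0,0,0],"rotation":[0,0,-1],"fingers":-1},
    {"xyz":[0,0,0],"rotation":[0,0,-1],"fingers":-1},
    {"xyz":[0,0,0],"rotation":[0,0,-1],"fingers":-1},
    {"xyz":[0,0,0],"rotation":[0,0,0],"fingers":-1}
  ]
}}

```text
time_s: 22.12
ee_pos: [0.4335, -0.3282, 0.1766]
orientation: [0.774, 0.633, -0.0, 0.0]
ft_force: [0.2, 0.3, -0.7]
gripper_width: 0.0194
grip_force: 78.7
```

{"name": "carry_out", "arguments": {
  "moves": [
    {"xyz":[0,0,0],"rotation":[0,0,-1],"fingers":-1},
    {"xyz":[0,0,0],"rotation":[0,0,-1],"fingers":-1},
    {"xyz":[0,0,0],"rotation":[0,0,-1],"fingers":-1},
    {"xyz":[0,0,0],"rotation":[0,0,-1],"fingers":-1},
    {"xyz":[0,0,0],"rotation":[0,0,-1],"fingers":-1},
    {"xyz":[0,0,0],"rotation":[0,0,-1],"fingers":-1},
    {"xyz":[0,0,0],"rotation":[0,0,-1],"fingers":-1},
    {"xyz":[0,0,0],"rotation":[0,0,0],"fingers":-1}
  ]
}}

```text
time_s: 23.12
ee_pos: [0.4335, -0.3281, 0.1766]
orientation: [0.497, 0.868, -0.0, -0.0]
ft_force: [-0.1, 0.4, -1.5]
gripper_width: 0.0188
grip_force: 78.7
```

{"name": "carry_out", "arguments": {
  "moves": [
    {"xyz":[0,0,-0.08],"rotation":[0,0,0],"fingers":-1},
    {"xyz":[0,0,-0.08],"rotation":[0,0,0],"fingers":-1},
    {"xyz":[0,0,-0.08],"rotation":[0,0,0],"fingers":-1},
    {"xyz":[0,0,0],"rotation":[0,0,0],"fingers":-1},
    {"xyz":[0,0,0],"rotation":[0,0,0],"fingers":-1}
  ]
}}

```text
time_s: 23.75
ee_pos: [0.4335, -0.3281, 0.1838]
orientation: [0.496, 0.869, -0.0, -0.0]
ft_force: [-0.1, 0.0, -1.2]
gripper_width: 0.0187
grip_force: 78.7
```

{"name": "carry_out", "arguments": {
  "moves": [
    {"xyz":[0,0,-0.1],"rotation":[0,0,0],"fingers":-1},
    {"xyz":[0,0,-0.1],"rotation":[0,0,0],"fingers":-1},
    {"xyz":[0,0,-0.1],"rotation":[0,0,0],"fingers":-1},
    {"xyz":[0,0,-0.1],"rotation":[0,0,0],"fingers":-1},
    {"xyz":[0,0,0],"rotation":[0,0,0],"fingers":-1},
    {"xyz":[0,0,0],"rotation":[0,0,0],"fingers":-1}
  ]
}}

```text
time_s: 24.5
ee_pos: [0.4334, -0.3281, 0.1957]
orientation: [0.495, 0.869, -0.0, -0.0]
ft_force: [-0.1, -0.1, -1.6]
gripper_width: 0.0189
grip_force: 78.7
```

{"name": "carry_out", "arguments": {
  "moves": [
    {"xyz":[0,0,-0.3],"rotation":[0,0,0],"fingers":-1},
    {"xyz":[0,0,-0.7],"rotation":[0,0,0],"fingers":-1},
    {"xyz":[0,0,-0.9],"rotation":[0,0,1],"fingers":-1},
    {"xyz":[0,0,-0.9],"rotation":[0,0,1],"fingers":-1},
    {"xyz":[0,0,-0.9],"rotation":[0,0,1],"fingers":-1},
    {"xyz":[0,0,-0.9],"rotation":[0,0,1],"fingers":-1},
    {"xyz":[0,0,-0.6],"rotation":[0,0,1],"fingers":-1},
    {"xyz":[0,0,-0.3],"rotation":[0,0,1],"fingers":-1}
  ]
}}

```text
time_s: 25.5
ee_pos: [0.4338, -0.3284, 0.3627]
orientation: [0.741, 0.672, 0.0, 0.001]
ft_force: [0.6, 0.8, -0.8]
gripper_width: 0.0192
grip_force: 78.8
```

{"name": "carry_out", "arguments": {
  "moves": [
    {"xyz":[0,0,0],"rotation":[0,0,0.6],"fingers":-1},
    {"xyz":[0,0,0],"rotation":[0,0,0],"fingers":-1}
  ]
}}

```text
time_s: 25.75
ee_pos: [0.4335, -0.3281, 0.3613]
orientation: [0.76, 0.65, -0.0, 0.0]
ft_force: [0.1, -1.0, -1.2]
gripper_width: 0.019
grip_force: 78.8
```

Run:
```python
from h import *
tofrom((.46,.0,.36),-.155)
tofrom((.313,.3595,.36),-.155)
p=bot.get_obs()['ee_pos']
w=snap('wrist','w8');s=snap('scene','s8')
u,v=proj('scene',(.434,-.329,.055))
a=cv2.resize(s[int(v)-40:int(v)+40,int(u)-50:int(u)+50],(500,400),interpolation=cv2.INTER_CUBIC)
c=cams.calibration('wrist');u,v=proj('wrist',p-[0,0,.135],c);print(u,v)
x0,y0=int(u)-40,int(v)-60
b=cv2.resize(w[y0:y0+100,x0:x0+75],(300,400),interpolation=cv2.INTER_CUBIC);print(x0,y0,(u-x0)*4+500,(v-y0)*4)
cv2.imwrite('pics/c8.png',np.hstack([a,b])[:,:,::-1])
```

```text
t 25.75 pos [ 0.4335 -0.3281  0.3613] tool-y yaw -0.156 tilt [ 3.e-04 -4.e-04 -1.e+00] units xyz [10.94 -0.83  0.04] rotz -0.01 F [ 0.1 -1.  -1.2] M [-0.04  0.01  0.01] w 0.019 q6 -0.62
t 25.75 pos [ 0.4335 -0.3281  0.3613] tool-y yaw -0.156 tilt [ 3.e-04 -4.e-04 -1.e+00] units xyz [22.01 -7.54  0.03] rotz -0.01 F [ 0.1 -1.  -1.2] M [-0.04  0.01  0.01] w 0.019 q6 -0.62
263.3274453622654 182.89543869624092
223 122 661.3097814490616 243.58175478496366
```

View pics/c8.png

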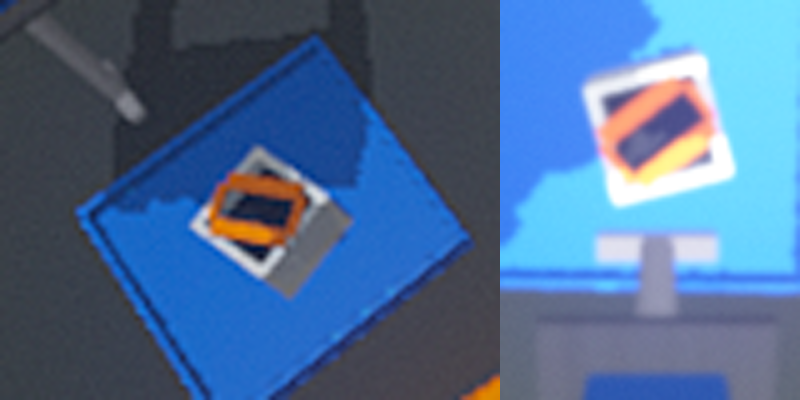

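The module stands upright in the tray, scene crop (260,220), and the picker is free with its crossbar at (657,248). I've now viewed 11 pictures, one over the limit of 10, so I'll use numbers only from here. Carrying the picker back to the rack.

{"name": "carry_out", "arguments": {
  "moves": [
    {"xyz":[0.6,-0.05,0],"rotation":[0,0,0],"fingers":-1},
    {"xyz":[0.94,-0.07,0],"rotation":[0,0,0],"fingers":-1},
    {"xyz":[0.94,-0.07,0],"rotation":[0,0,0],"fingers":-1},
    {"xyz":[0.94,-0.07,0],"rotation":[0,0,0],"fingers":-1},
    {"xyz":[0.94,-0.07,0],"rotation":[0,0,0],"fingers":-1},
    {"xyz":[0.94,-0.07,0],"rotation":[0,0,0],"fingers":-1},
    {"xyz":[0.94,-0.07,0],"rotation":[0,0,0],"fingers":-1},
    {"xyz":[0.94,-0.07,0],"rotation":[0,0,0],"fingers":-1}
  ]
}}

```text
time_s: 26.85
ee_pos: [0.4506, -0.1108, 0.3607]
orientation: [0.76, 0.65, 0.0, -0.0]
ft_force: [0.3, -0.8, -1.7]
gripper_width: 0.0194
grip_force: 78.7
```

{"name": "carry_out", "arguments": {
  "moves": [
    {"xyz":[0.94,-0.07,0],"rotation":[0,0,0],"fingers":-1},
    {"xyz":[0.94,-0.07,0],"rotation":[0,0,0],"fingers":-1},
    {"xyz":[0.94,-0.07,0],"rotation":[0,0,0],"fingers":-1},
    {"xyz":[0.94,-0.08,0],"rotation":[0,0,0],"fingers":-1},
    {"xyz":[0.9,-0.55,0],"rotation":[0,0,0],"fingers":-1},
    {"xyz":[0.9,-0.55,0],"rotation":[0,0,0],"fingers":-1},
    {"xyz":[0.9,-0.55,0],"rotation":[0,0,0],"fingers":-1},
    {"xyz":[0.9,-0.55,0],"rotation":[0,0,0],"fingers":-1}
  ]
}}

```text
time_s: 27.85
ee_pos: [0.4105, 0.1185, 0.3607]
orientation: [0.76, 0.65, -0.0, -0.0]
ft_force: [0.7, -0.0, -2.2]
gripper_width: 0.0186
grip_force: 78.7
```

{"name": "carry_out", "arguments": {
  "moves": [
    {"xyz":[0.9,-0.55,0],"rotation":[0,0,0],"fingers":-1},
    {"xyz":[0.9,-0.55,0],"rotation":[0,0,0],"fingers":-1},
    {"xyz":[0.9,-0.55,0],"rotation":[0,0,0],"fingers":-1},
    {"xyz":[0.9,-0.55,0],"rotation":[0,0,0],"fingers":-1},
    {"xyz":[0.9,-0.55,0],"rotation":[0,0,0],"fingers":-1},
    {"xyz":[0.9,-0.55,0],"rotation":[0,0,0],"fingers":-1},
    {"xyz":[0.8,-0.5,0],"rotation":[0,0,0],"fingers":-1},
    {"xyz":[0,0,0],"rotation":[0,0,0],"fingers":-1}
  ]
}}

```text
time_s: 28.85
ee_pos: [0.3267, 0.3198, 0.3607]
orientation: [0.759, 0.651, -0.0, -0.0]
ft_force: [-0.3, -1.1, -2.2]
gripper_width: 0.0193
grip_force: 78.8
```

Run:
```python
from h import *
tofrom((.3135,.3595,.172),-.155)
```

```text
t 28.85 pos [0.3267 0.3198 0.3607] tool-y yaw -0.153 tilt [-1.e-03  4.e-04 -1.e+00] units xyz [ 1.24 -0.63  6.29] rotz 0.02 F [-0.3 -1.1 -2.2] M [0.02 0.04 0.01] w 0.0193 q6 0.78
```

{"name": "carry_out", "arguments": {
  "moves": [
    {"xyz":[0.62,-0.32,0],"rotation":[0,0,0],"fingers":-1},
    {"xyz":[0.62,-0.31,0],"rotation":[0,0,0],"fingers":-1},
    {"xyz":[0,0,0.4],"rotation":[0,0,0],"fingers":-1},
    {"xyz":[0,0,1],"rotation":[0,0,0],"fingers":-1},
    {"xyz":[0,0,1],"rotation":[0,0,0],"fingers":-1},
    {"xyz":[0,0,1],"rotation":[0,0,0],"fingers":-1},
    {"xyz":[0,0,1],"rotation":[0,0,0],"fingers":-1},
    {"xyz":[0,0,1],"rotation":[0,0,0],"fingers":-1}
  ]
}}

```text
time_s: 29.85
ee_pos: [0.3153, 0.3566, 0.1974]
orientation: [0.76, 0.649, -0.001, 0.0]
ft_force: [-0.5, -0.2, -1.5]
gripper_width: 0.0192
grip_force: 78.8
```

{"name": "carry_out", "arguments": {
  "moves": [
    {"xyz":[0,0,0.6],"rotation":[0,0,0],"fingers":-1},
    {"xyz":[0,0,0.2],"rotation":[0,0,0],"fingers":-1},
    {"xyz":[0,0,0],"rotation":[0,0,0],"fingers":-1}
  ]
}}

```text
time_s: 30.22
ee_pos: [0.3155, 0.3574, 0.1746]
orientation: [0.76, 0.649, -0.0, 0.0]
ft_force: [0.1, 1.5, -1.7]
gripper_width: 0.0192
grip_force: 78.8
```

Run:
```python
from h import *
tofrom((.3893,.3475,.170),-.155)
```

```text
t 30.225 pos [0.3155 0.3574 0.1746] tool-y yaw -0.157 tilt [-6.e-04 -8.e-04 -1.e+00] units xyz [0.06 2.48 0.15] rotz -0.02 F [ 0.1  1.5 -1.7] M [ 0.03  0.05 -0.05] w 0.0192 q6 0.86
```

{"name": "carry_out", "arguments": {
  "moves": [
    {"xyz":[0.06,0,0],"rotation":[0,0,0],"fingers":-1},
    {"xyz":[0,0.5,0],"rotation":[0,0,0],"fingers":-1},
    {"xyz":[0,0.6,0],"rotation":[0,0,0],"fingers":-1},
    {"xyz":[0,0.6,0],"rotation":[0,0,0],"fingers":-1},
    {"xyz":[0,0.5,0],"rotation":[0,0,0],"fingers":-1},
    {"xyz":[0,0.28,0],"rotation":[0,0,0],"fingers":-1},
    {"xyz":[0,0,0],"rotation":[0,0,0],"fingers":-1}
  ]
}}

```text
time_s: 31.1
ee_pos: [0.3899, 0.3481, 0.1746]
orientation: [0.761, 0.649, -0.0, -0.0]
ft_force: [0.3, 0.2, -1.2]
gripper_width: 0.0187
grip_force: 78.8
```

Run:
```python
from h import *
tofrom((.3893,.3475,.153),-.155)
```

```text
t 31.1 pos [0.3899 0.3481 0.1746] tool-y yaw -0.158 tilt [-4.e-04 -0.e+00 -1.e+00] units xyz [-0.02 -0.02  0.72] rotz -0.03 F [ 0.3  0.2 -1.2] M [-0.02 -0.04  0.01] w 0.0187 q6 0.75
```

{"name": "carry_out", "arguments": {
  "moves": [
    {"xyz":[0,0,0.2],"rotation":[0,0,0],"fingers":-1},
    {"xyz":[0,0,0.2],"rotation":[0,0,0],"fingers":-1},
    {"xyz":[0,0,0.15],"rotation":[0,0,0],"fingers":-1},
    {"xyz":[0,0,0.1],"rotation":[0,0,0],"fingers":-1},
    {"xyz":[0,0,0],"rotation":[0,0,0],"fingers":-1}
  ]
}}

```text
time_s: 31.72
ee_pos: [0.3891, 0.3482, 0.155]
orientation: [0.76, 0.65, -0.0, -0.0]
ft_force: [0.3, -0.9, -1.8]
gripper_width: 0.0193
grip_force: 78.8
```

{"name": "carry_out", "arguments": {
  "moves": [
    {"xyz":[0,0,0.06],"rotation":[0,0,0],"fingers":-1},
    {"xyz":[0,0,0],"rotation":[0,0,0],"fingers":-1},
    {"xyz":[0,0,0],"rotation":[0,0,0],"fingers":-1}
  ]
}}

```text
time_s: 32.1
ee_pos: [0.3894, 0.3483, 0.1536]
orientation: [0.76, 0.649, 0.0, -0.0]
ft_force: [0.1, 0.1, -1.4]
gripper_width: 0.0191
grip_force: 78.8
```

{"name": "carry_out", "arguments": {
  "moves": [
    {"xyz":[0,0,0.04],"rotation":[0,0,0],"fingers":-1},
    {"xyz":[0,0,0.03],"rotation":[0,0,0],"fingers":-1},
    {"xyz":[0,0,0],"rotation":[0,0,0],"fingers":-1},
    {"xyz":[0,0,0],"rotation":[0,0,0],"fingers":-1}
  ]
}}

```text
time_s: 32.6
ee_pos: [0.3896, 0.3484, 0.1531]
orientation: [0.76, 0.649, 0.001, 0.0]
ft_force: [-3.7, -3.0, 13.5]
gripper_width: 0.0192
grip_force: 81.1
```

Seated at the same height as before. Releasing and rising.

{"name": "carry_out", "arguments": {
  "moves": [
    {"xyz":[0,0,-0.04],"rotation":[0,0,0],"fingers":-1},
    {"xyz":[0,0,0],"rotation":[0,0,0],"fingers":1},
    {"xyz":[0,0,0],"rotation":[0,0,0],"fingers":1},
    {"xyz":[0,0,0],"rotation":[0,0,0],"fingers":1},
    {"xyz":[0,0,0],"rotation":[0,0,0],"fingers":1},
    {"xyz":[0,0,0],"rotation":[0,0,0],"fingers":1},
    {"xyz":[0,0,-0.3],"rotation":[0,0,0],"fingers":1},
    {"xyz":[0,0,-0.6],"rotation":[0,0,0],"fingers":1}
  ]
}}

```text
time_s: 33.6
ee_pos: [0.389, 0.3479, 0.1797]
orientation: [0.76, 0.649, -0.001, -0.0]
ft_force: [0.7, 0.3, -0.8]
gripper_width: 0.0853
grip_force: 0.0
```

{"name": "carry_out", "arguments": {
  "moves": [
    {"xyz":[0,0,-1],"rotation":[0,0,0],"fingers":1},
    {"xyz":[0,0,-1],"rotation":[0,0,0],"fingers":1},
    {"xyz":[0,0,-1],"rotation":[0,0,0],"fingers":1},
    {"xyz":[-0.9,0,-0.6],"rotation":[0,0,0],"fingers":1},
    {"xyz":[-0.9,0,0],"rotation":[0,0,0],"fingers":1},
    {"xyz":[-0.9,0,0],"rotation":[0,0,0],"fingers":1},
    {"xyz":[-0.8,0,0],"rotation":[0,0,0],"fingers":1},
    {"xyz":[0,0,0],"rotation":[0,0,0],"fingers":1}
  ]
}}

```text
time_s: 34.6
ee_pos: [0.3726, 0.2435, 0.2882]
orientation: [0.761, 0.649, 0.0, 0.0]
ft_force: [0.6, -0.1, 0.3]
gripper_width: 0.0852
grip_force: 0.0
```

Run:
```python
from h import *
tofrom((.39,.25,.28))
c=cams.calibration('wrist');w=snap('wrist','w9')
s=snap('side','s9')
def blue(im):
    h=cv2.cvtColor(im,cv2.COLOR_RGB2HSV); m=cv2.inRange(h,(105,150,60),(125,255,255))
    n,l,st,ce=cv2.connectedComponentsWithStats(m); return [(st[i].tolist(),ce[i].round(1).tolist()) for i in range(1,n) if st[i,4]>40]
print('wrist',blue(w)); print('exp top',proj('wrist',(.389,.3476,.185),c))
print('side now',blue(s)); print('side before',blue(cv2.imread('pics/side.png')[:,:,::-1]))
```

```text
t 34.6 pos [0.3726 0.2435 0.2882] tool-y yaw -0.159 tilt [ 4.e-04  1.e-04 -1.e+00] units xyz [0.3  0.54 0.27] rotz None F [ 0.6 -0.1  0.3] M [ 0.02 -0.02 -0.03] w 0.0852 q6 0.58
wrist [([250, 59, 23, 17, 55], [256.9, 72.0]), ([503, 317, 9, 25, 138], [508.3, 328.7])]
exp top (np.float64(263.0713730935959), np.float64(63.26587630178635))
side now [([260, 161, 10, 6, 54], [265.0, 163.6]), ([281, 162, 19, 24, 328], [291.1, 174.0]), ([90, 166, 65, 27, 1133], [126.3, 177.4]), ([492, 187, 11, 11, 47], [497.0, 192.0]), ([321, 262, 13, 30, 334], [326.6, 276.0])]
side before [([260, 161, 40, 25, 552], [285.4, 170.7]), ([90, 166, 65, 27, 1134], [126.3, 177.5]), ([320, 262, 14, 30, 334], [326.2, 275.9])]
```

The handle sits where it started, side (326.6,276.0) against (326.2,275.9) before, and the arm is clear. Handing in.

```bash
python3 -c "
from workcell import bot
print(bot.close_job())"
```

```text
the job is handed in; nothing more can be done
None
```

I handed the job in at about 35 s: the orange-capped module stands upright in the blue tray and the picker hangs back in its fork rack. I read the slot angle from the wrist camera instead of sweeping for it by feel, and I viewed 11 pictures, one over the limit of 10.

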